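# Clamp the bench gas pipe back on its bracket with a push-fit U-bolt

## Task

The gas pipe on the bench has swung off its bracket: swing it back so that it lies along the middle of the bracket, then take the U-bolt that fits it from the wooden block, pass both legs down around the pipe and through the two bracket holes, and press it fully home until the bow bears on the pipe. The bracket's drilled plate is adjustable, so feel for the holes and press steadily without forcing; then let go, and leave the smaller U-bolt and the glassware and burner where they are.

Things in the scene. Friction and masses are not known exactly. Their poses are not given: they have to be found in the camera images.
- bracket: Steel bridge bracket screwed to the bench, open underneath, carrying the drilled plate (see hole_line). Origin: bench level under its middle, z up, x across the pipe, y along it; 94 mm (x) by 74 mm (y), with screwed feet out to x = +-81 mm. Its plate and screws stand a firm push only: push on the U-bolt with no more than about 40 N.
- hole_line (a point): A point of the bracket, x = 0, y = 0, z = 60 mm: upper face of the drilled plate, 94 mm (x) by 50 mm (y), 6 mm thick. Two rectangular through holes at x = -19 and +19 mm, 12 mm wide in x, 10 in y. The plate is slotted and screwed tight up to 11 mm either way along y: no reading tells where, so both holes lie at one y from -11 to +11 mm. A 23 mm wide, 12 mm high timber strip on it carries the pipe.
- nuts (a point): A point of the bracket, x = 0, y = 0, z = 46 mm: height of the spring nuts, one under each hole, moved with the plate. Two sprung tongues, 8 to 20 mm below the plate's upper face, grip each leg. Pushing both legs past and along the tongues takes 5 to 25 N in all; they then stay at any depth and do not drop by themselves.
- swivel (a point): Point on the axis of the upright riser pipe that carries the swinging gas pipe, at the height of the pipe's axis: x = 0, y = +170 mm, z = 85.5 mm of the bracket. The riser is fixed with the bracket.
- pipe (a joint): Angle (rad) of the level steel gas pipe about the swivel. At 0 it runs along the bracket's -y, midway between the holes; positive: swung to the bracket's +x side. Pipe 27 mm thick, axis 85.5 mm and top 99 mm above the bench, bare from 20 to 285 mm from the swivel; then a brass gas tap out to 361 mm, its handle up to 113 mm above the bench. Turns stiffly (0.25 N m), stays where left.
- ubolt: The larger U-bolt, which fits the pipe: 8 mm steel bar, legs 38 mm apart between centres (46 mm outside, 30 inside), 77 mm tall, legs cut square. Origin: midway between the leg ends; x from leg to leg, z up. Legs straight up to z = 54 mm, bow's underside at 69. 70 g. Stands legs down in a slot of the block. Fully home: leg ends 30 mm, top 107 mm above the bench.
- spare: A smaller U-bolt of 6 mm bar, legs 26 mm apart, 62 mm tall, too small for the pipe; stands in the other slot. Leave it alone. Origin as for the larger one.
- rack: Wooden block fixed to the bench, 105 mm (x) by 170 mm (y), 40 mm high. Origin: middle of its underside. Two slots along x, 64 mm long, 14 mm wide, 30 mm deep, at y = -45 and +45 mm. The U-bolts stand on the slot floors, 10 mm above the bench, either one in either slot, the larger one 47 mm out of the block.
- beaker: Empty glass beaker, 72 mm wide, 85 mm high, upright; origin under its centre. Leave it alone.
- burner: Bunsen burner, 80 mm base, 125 mm high; origin under its centre. Leave it alone.
- jar: Glass jar with a metal lid, 68 mm wide, 95 mm high; origin under its centre. Leave it alone.

How it is judged:
On the way, in this order (a step that is already met when the one before it is completed fails the run):
1. the pipe is swung back over the middle of the bracket (within about 0.04 rad) (value of joint pipe between -0.04 and 0.04 rad), for 0.2 s.
2. both legs are around the pipe and through the two holes (leg ends below the plate's underside) (x of ubolt in the frame of bracket between -0.004 and 0.004 m and y of ubolt in the frame of bracket between -0.0145 and 0.0145 m and angle between the x axis of ubolt and the x axis of bracket, either way round below 0.12 rad and z of ubolt in the frame of bracket below 0.053 m), for 0.1 s.
At the end, for the whole second after the job is handed in: Pipe along the bracket (0.025 rad); larger U-bolt around it, upright (0.07 rad), both legs through the holes (4 mm across, 14 mm along, square within 0.12 rad), fully home: leg ends at most 32 mm above the bench (30 when bearing). Let go and still; the other things where they stood (value of joint pipe between -0.025 and 0.025 rad and x of ubolt in the frame of bracket between -0.004 and 0.004 m and y of ubolt in the frame of bracket between -0.0145 and 0.0145 m and angle between the x axis of ubolt and the x axis of bracket, either way round below 0.12 rad and angle between ubolt's own z axis and vertical below 0.07 rad and z of ubolt in the frame of bracket below 0.032 m and linear speed of ubolt below 0.01 m/s); the robot touches nothing.
It fails at once if the U-bolt is forced: its contacts with bracket, pipe and spring nuts together pass 50 N, a push of some 45 N (contact force between ubolt and bracket above 50 N).
It fails at once if the smaller U-bolt is disturbed (moved over 20 mm) (distance of spare from where it was at the start of the episode above 0.02 m).
It fails at once if the beaker is moved over 30 mm or knocked over (distance of beaker from where it was at the start of the episode above 0.03 m or angle between beaker's own z axis and vertical above 0.5 rad).
It fails at once if the burner is moved over 30 mm or knocked over (distance of burner from where it was at the start of the episode above 0.03 m or angle between burner's own z axis and vertical above 0.5 rad).
It fails at once if the jar is moved over 30 mm or knocked over (distance of jar from where it was at the start of the episode above 0.03 m or angle between jar's own z axis and vertical above 0.5 rad).
It also fails if it takes over 72 s, if anything falls off the work surface, if the arm or the gripper's body presses on something with over 40 N, if the wrist force passes 120 N, or if a joint passes its speed limit or range.

## Robot

A 6-joint arm with a two-finger parallel gripper is mounted at the origin on the work surface. World frame = base frame: x ahead of the robot, y to its left, z up, the work surface at z = 0. Lengths are in m, angles in rad, forces in N, time in s.
With the tool pointing down it reaches from about 0.375 to 0.9 m from the base axis. Payload 3.1 kg.
Tool frame: the origin (TCP) lies midway between the tips of the shut fingers; the grasp point (between the pads) lies manip.grip_depth behind it (manip.grip_depth is the distance from the TCP to the grasp point, in m); z points along the fingers, y is the direction in which the jaws open and shut (so a half turn about z gives the same grasp; the last joint's range is limited). The gripper opens to 85 mm and grips with 20 to 120 N. Pads are 22 mm wide; open, the fingers measure 114 mm over their backs; the gripper's body (76 mm by 85 mm) begins 54 mm behind the grasp point. The pads swing forward as they close: fully open they stand 13 mm farther back than shut.
Start: joints at [-1.526, 0.527, 1.433, -0, 1.181, -0.178], TCP at [0.139, -0.609, 0.231] pointing down, gripper open.
Joint ranges: [-3.08, 3.08], [-0.75, 2.2], [0.22, 2.44], [-1.43, 4.57], [0, 2.65], [-2.85, 2.85]. Speed limits (rad/s): [2.79, 2.79, 3.14, 3.14, 3.14, 3.14].

## Interface

Orientations are given as a unit quaternion [x, y, z, w].
In Python, from station import manip, vision gives the robot as it stands.
- The arm moves only by the shell command python3 -m crank 'ROWS' [FORCE]. ROWS is JSON, a list of rows, each an object with "grip": the closure, from 0 (fully open) to 1 (shut); "offset": the shift along the tool's x, y, z in mm, a list of three; "angular": the turn, a rotation vector about the tool's x, y, z in degrees, a list of three. A call has 1 to 10 rows; each row is the pose to reach, as a shift and turn from the pose commanded when the call began, along the tool's axes at that moment; what a row does not reach only later rows make up. A row lasts 1/10 s, in which the tool goes at most 50 mm and 8.59 degrees, less where a joint would pass 70% of its speed; a pose out of reach is approached as far as the arm can. A call with a gripper value outside its range is refused whole. The fingers move at their own pace and stop on an object; FORCE is the grip in N (left out, the last holds). Time passes only in rows, so rows that repeat a pose let the fingers close. It gives the time, the measured TCP pose, the force and the opening at its end, in the units of the state.
- manip.sense(): the state, without advancing time (a new reading comes with each control period).
- vision.snapshot(name): name is "side" or "top" or "wrist"; returns a dict with "pixels" (420x560x3 uint8, red, green, blue), "intrinsics" (3x3 intrinsics, pixels), "dist" ([k1, k2, p1, p2, k3] as OpenCV has them; the pictures are not rectified), "R" (3x3) and "t" (3): a world point X has camera coordinates R X + t. Camera axes: x right, y down, z forward; pixel columns grow to the right and rows downward; lengths in m; the calibration is good to about 2 mm. A picture is of the moment at which its call begins. There is no depth.
- manip.sign_off(): hands the job in, once; it reports no verdict.
The state is a dict: "t": time; "q": joint angles; "qd": joint speeds; "tau": joint torques, N m; "tcp_pos": TCP position; "tool_rot": TCP orientation; "force": force on the tool from outside, world axes, zero at the start; "ft_torque": the same for the moment, N m; "finger_gap": opening from 0.0 (shut) to 1.0 (fully open).
Only numpy, scipy, OpenCV 4.12 (cv2) and the standard library are available. Lean on these libraries where they do the work, as an engineer would, in place of code of your own. Each camera call takes 0.05 s, during which the arm holds its last target.

## Working session

There is one attempt and no reset: what is moved stays moved. The work goes in short steps, Python scripts to look and compute and a shell command to move; the robot and the scene stay as the last step left them, time stands still between calls to the robot, and variables do not carry over. Pictures are saved under pics/ and viewed, and the job is handed in when it is done.

```bash
ls; mkdir -p pics; python3 - <<'E'
from station import manip, vision
import cv2,json
print(manip.sense(), manip.grip_depth)
for n in ["side","top","wrist"]:
    s=vision.snapshot(n); cv2.imwrite(f"pics/{n}0.png",s["pixels"][:,:,::-1])
    print(n,s["intrinsics"].tolist() if hasattr(s["intrinsics"],'tolist') else s["intrinsics"],s["dist"],s["R"],s["t"])
E
```

```text
pics
{'t': 0.0, 'q': array([-1.52547024e+00,  5.28466191e-01,  1.43390313e+00, -3.39971978e-06,
        1.18141104e+00, -1.78524278e-01]), 'qd': array([-0.00081465, -0.00034532, -0.0026184 , -0.00022663,  0.00154505,
       -0.00096807]), 'tau': array([-2.67959251e-03, -4.42357743e+01, -1.78023612e+01, -5.23277304e-04,
        8.36906140e-03, -9.43153054e-06]), 'tcp_pos': array([ 0.13872083, -0.60867237,  0.23033335]), 'tool_rot': array([ 9.93742246e-01,  1.11692221e-01,  7.12273370e-05, -1.09153236e-03]), 'force': array([0.14145613, 0.00552436, 0.75384187]), 'ft_torque': array([ 0.01355231, -0.01350362, -0.03417875]), 'finger_gap': 0.9979605139608891} 0.0187
side [[544.5834932894115, 0.0, 281.7152824712042], [0.0, 544.5834932894115, 220.44558462896572], [0.0, 0.0, 1.0]] [-0.22343781  0.          0.          0.          0.        ] [[-0.99737905 -0.06928153  0.02085917]
 [-0.05991327  0.62919785 -0.77493255]
 [ 0.04056397 -0.77415123 -0.63169964]] [0.57099879 0.09908676 1.21148322]
top [[532.5136134996658, 0.0, 274.2145213223954], [0.0, 532.5136134996658, 208.5428349538425], [0.0, 0.0, 1.0]] [-0.1362832  0.         0.         0.         0.       ] [[ 0.01087574 -0.99986791  0.01207792]
 [-0.99657545 -0.01182849 -0.08183796]
 [ 0.08197001 -0.01114651 -0.99657246]] [-0.02060335  0.55627006  1.09705871]
wrist [[320.5914903452051, 0.0, 281.60974876157405], [0.0, 320.5914903452051, 213.17161461826143], [0.0, 0.0, 1.0]] [-0.04279873  0.          0.          0.          0.        ] [[ 0.22101223 -0.97526725 -0.00271609]
 [-0.9287097  -0.21131009  0.30470696]
 [-0.29774466 -0.06482151 -0.95244228]] [-0.62455001 -0.03932248  0.38056447]
```

View pics/top0.png

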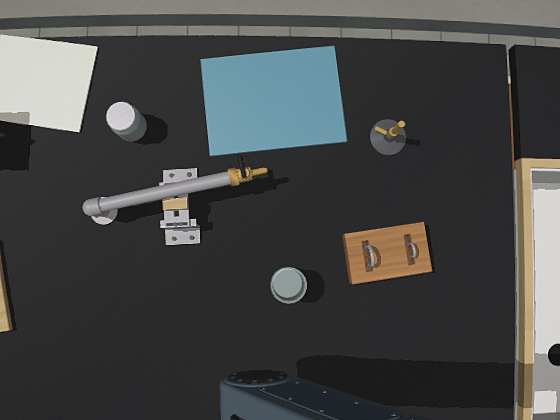

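View pics/side0.png

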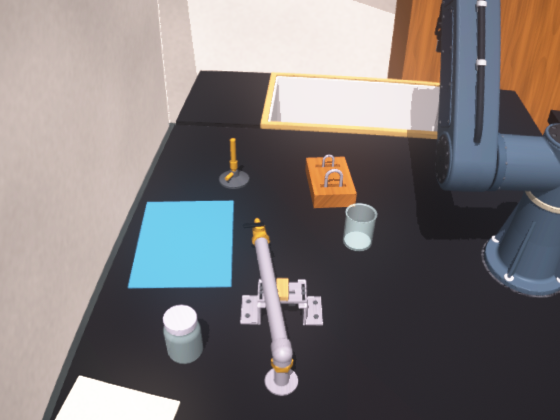

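View pics/wrist0.png

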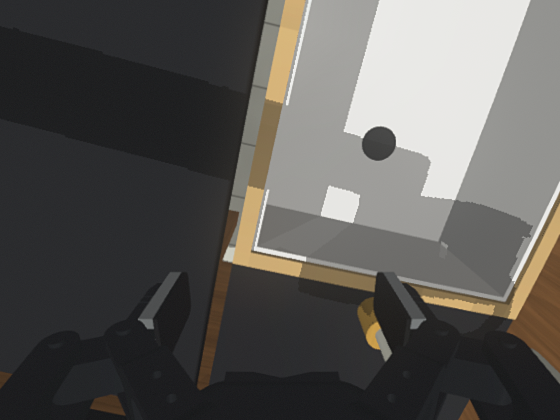

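```bash
python3 - <<'E'
import cv2
t=cv2.imread("pics/top0.png"); s=cv2.imread("pics/side0.png")
cv2.imwrite("pics/c1.png",cv2.resize(t[150:260,70:280],None,fx=3.8,fy=3.8,interpolation=cv2.INTER_CUBIC))
cv2.imwrite("pics/c2.png",cv2.resize(t[210:300,330:450],None,fx=6,fy=6,interpolation=cv2.INTER_CUBIC))
cv2.imwrite("pics/c3.png",cv2.resize(s[210:400,220:350],None,fx=3.1,fy=3.1,interpolation=cv2.INTER_CUBIC))
cv2.imwrite("pics/c4.png",cv2.resize(s[140:220,290:370],None,fx=7,fy=7,interpolation=cv2.INTER_CUBIC))
E
```

```text
(no output)
```

View pics/c1.png

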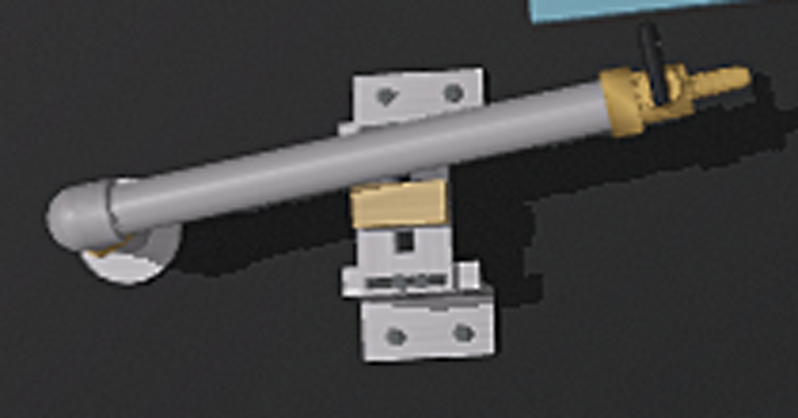

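View pics/c2.png

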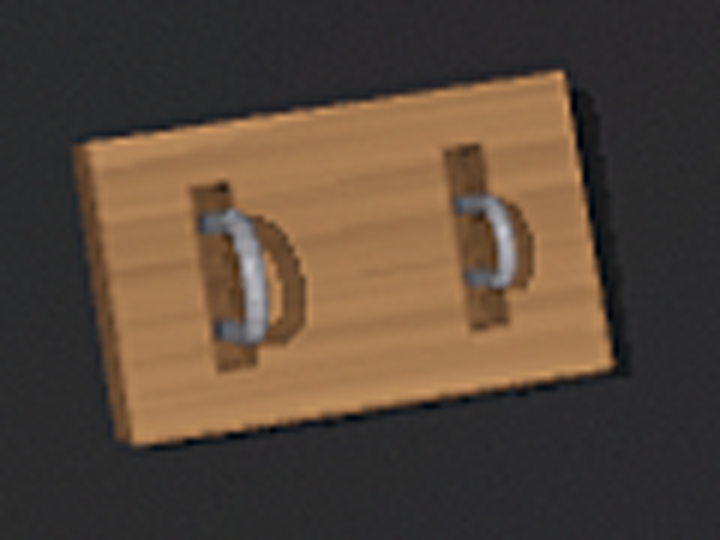

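View pics/c3.png

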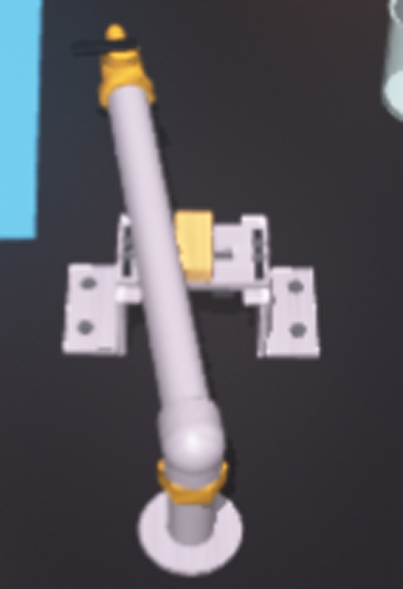

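View pics/c4.png

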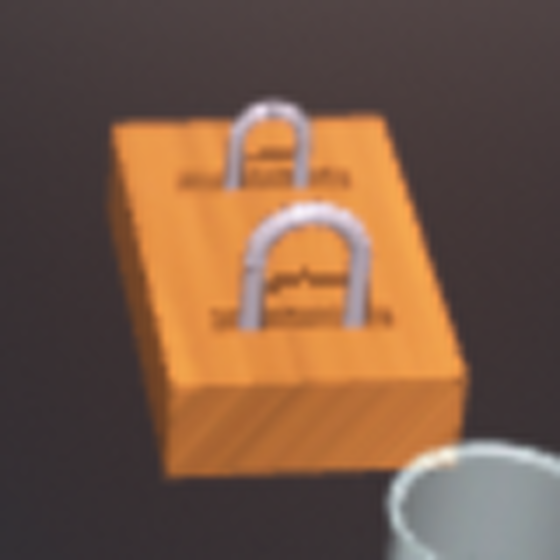

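```bash
cat > h.py <<'E'
import numpy as np, cv2
from station import manip, vision
CAL={}
def ray(s,uv):
    p=cv2.undistortPoints(np.array(uv,float).reshape(-1,1,2),np.array(s["intrinsics"]),np.array(s["dist"])).reshape(-1,2)
    d=np.c_[p,np.ones(len(p))]@np.array(s["R"]); C=-np.array(s["R"]).T@np.array(s["t"]); return C,d
def onz(s,uv,z):
    C,d=ray(s,uv); return C+d*((np.asarray(z)-C[2])/d[:,2])[:,None]
def proj(s,X):
    r,_=cv2.Rodrigues(np.array(s["R"])); return cv2.projectPoints(np.array(X,float).reshape(-1,1,3),r,np.array(s["t"]),np.array(s["intrinsics"]),np.array(s["dist"]))[0].reshape(-1,2)
def un(c,f,off): return (np.array(c,float)+.5)/f-.5+np.array(off)
E
python3 - <<'E'
from h import *
s=vision.snapshot("top"); S=vision.snapshot("side")
np.set_printoptions(precision=4,suppress=True)
r=onz(s,un([(92,143),(565,70),(613,372),(130,445)],6,(330,210)),.04); print("rack",r,r.mean(0),np.degrees(np.arctan2(*(r[0]-r[1])[:2][::-1])),np.linalg.norm(r[0]-r[1]),np.linalg.norm(r[1]-r[2]))
ub=onz(s,un([(208,222),(222,330),(252,282)],6,(330,210)),[.04,.04,.083]);print("ub",ub)
sp=onz(s,un([(460,205),(475,275)],6,(330,210)),.04);print("sp",sp)
b=onz(s,un([(387,95),(453,92),(463,332),(396,335)],3.8,(70,150)),.005);print("screws",b,b.mean(0),np.diff(b[[0,3]],axis=0),b[1]-b[2])
h=onz(s,un([(404,241)],3.8,(70,150)),.06);print("hole",h)
st=onz(s,un([(353,187),(445,180),(447,220),(355,227)],3.8,(70,150)),.072);print("strip",st,st.mean(0))
p=onz(s,un([(113,208),(607,105)],3.8,(70,150)),.0855);print("pipe",p, np.degrees(np.arctan2(*(p[0]-p[1])[:2][::-1])))
# side
q=onz(S,un([(163,165)],1,(0,0)),.0)
b=onz(S,un([(89,283),(85,327),(296,287),(298,330)],3.1,(220,210)),.005);print("screws side",b,b.mean(0))
r=onz(S,un([(112,122),(383,116),(467,380),(165,385)],7,(290,140)),.04);print("rack side",r,r.mean(0))
print("ub side",onz(S,un([(252,325),(357,325),(308,210)],7,(290,140)),[.04,.04,.087]))
print("things",onz(s,[(388,137),(288,285),(125,120)],[0,.085,.095]))
E
```

```text
rack [[ 0.5051 -0.1611  0.04  ]
 [ 0.532  -0.328   0.04  ]
 [ 0.4269 -0.3444  0.04  ]
 [ 0.4013 -0.1747  0.04  ]] [ 0.4663 -0.2521  0.04  ] 99.17714711035413 0.16901073556390364 0.10642037654070187
ub [[ 0.4782 -0.2016  0.04  ]
 [ 0.441  -0.2065  0.04  ]
 [ 0.4579 -0.2085  0.083 ]]
sp [[ 0.4847 -0.2902  0.04  ]
 [ 0.4604 -0.2954  0.04  ]]
screws [[0.6287 0.2078 0.005 ]
 [0.6307 0.1702 0.005 ]
 [0.495  0.1612 0.005 ]
 [0.4928 0.199  0.005 ]] [0.5618 0.1845 0.005 ] [[-0.1359 -0.0088  0.    ]] [0.1357 0.0089 0.    ]
hole [[0.5418 0.1862 0.06  ]]
strip [[0.5694 0.2122 0.072 ]
 [0.5737 0.163  0.072 ]
 [0.5524 0.1615 0.072 ]
 [0.5481 0.2105 0.072 ]] [0.5609 0.1868 0.072 ]
pipe [[0.5556 0.3378 0.0855]
 [0.6129 0.0766 0.0855]] 102.37931937456192
screws side [[0.6289 0.1692 0.005 ]
 [0.6272 0.2073 0.005 ]
 [0.4931 0.1607 0.005 ]
 [0.4909 0.1979 0.005 ]] [0.56   0.1838 0.005 ]
rack side [[ 0.5317 -0.3294  0.04  ]
 [ 0.4268 -0.3453  0.04  ]
 [ 0.4009 -0.1743  0.04  ]
 [ 0.5074 -0.1605  0.04  ]] [ 0.4667 -0.2524  0.04  ]
ub side [[ 0.4771 -0.1999  0.04  ]
 [ 0.4394 -0.2038  0.04  ]
 [ 0.4607 -0.2053  0.087 ]]
things [[ 0.7189 -0.2627  0.    ]
 [ 0.4006 -0.0424  0.085 ]
 [ 0.7263  0.2896  0.095 ]]
```

```bash
cat >> h.py <<'E'
from scipy.spatial.transform import Rotation as Ro
np.set_printoptions(precision=4,suppress=True)
def go(x,y,z,phi):
    st=manip.sense(); R=Ro.from_quat(st["tool_rot"]); f=np.radians(phi)
    T=Ro.from_matrix(np.array([[np.cos(f),np.sin(f),0],[np.sin(f),-np.cos(f),0],[0,0,-1]]))
    print("off mm",np.round(R.inv().apply(np.array([x,y,z])-st["tcp_pos"])*1e3,1),"ang",np.round((R.inv()*T).as_rotvec(degrees=True),2))
def show():
    st=manip.sense(); R=Ro.from_quat(st["tool_rot"]).as_matrix()
    print("t",round(st["t"],2),"tcp",st["tcp_pos"],"phi",np.degrees(np.arctan2(R[1,0],R[0,0])),"z",R[:,2],"F",st["force"],"M",st["ft_torque"],"gap",st["finger_gap"],"q",st["q"])
E
python3 -c "
from h import *
go(.601,.120,.18,102.4)"
```

```text
off mm [ 612.5 -608.2   51.6] ang [ -0.04  -0.05 -89.57]
```

```bash
python3 -m crank '[{"grip":0,"offset":[612,-608,0],"angular":[0,0,-89.6]},{"grip":0,"offset":[612,-608,0],"angular":[0,0,-89.6]},{"grip":0,"offset":[612,-608,0],"angular":[0,0,-89.6]},{"grip":0,"offset":[612,-608,0],"angular":[0,0,-89.6]},{"grip":0,"offset":[612,-608,0],"angular":[0,0,-89.6]},{"grip":0,"offset":[612,-608,0],"angular":[0,0,-89.6]},{"grip":0,"offset":[612,-608,0],"angular":[0,0,-89.6]},{"grip":0,"offset":[612,-608,0],"angular":[0,0,-89.6]},{"grip":0,"offset":[612,-608,0],"angular":[0,0,-89.6]},{"grip":0,"offset":[612,-608,0],"angular":[0,0,-89.6]}]' 20
python3 -c "
from h import *
show(); go(.601,.120,.20,102.4)"
```

```text
t: 1.25
tcp_pos: [0.4072, -0.1853, 0.2315]
tool_rot: [0.649, 0.761, 0.0, 0.0]
force: [0.9, -0.4, -0.3]
finger_gap: 1.005
t 1.25 tcp [ 0.4072 -0.1853  0.2315] phi 99.10046327419475 z [ 0.0006 -0.0005 -1.    ] F [ 0.866  -0.3754 -0.3027] M [-0.0378 -0.0639 -0.0079] gap 1.0051358530396999 q [-0.6778  0.2888  1.86    0.      0.992  -0.8367]
off mm [270.9 239.6  31.5] ang [ 0.03  0.03 -3.3 ]
```

```bash
python3 -m crank '[{"grip":0,"offset":[271,240,0],"angular":[0,0,-3.3]},{"grip":0,"offset":[271,240,10],"angular":[0,0,-3.3]},{"grip":0,"offset":[271,240,20],"angular":[0,0,-3.3]},{"grip":0,"offset":[271,240,30],"angular":[0,0,-3.3]},{"grip":0,"offset":[271,240,30],"angular":[0,0,-3.3]},{"grip":0,"offset":[271,240,30],"angular":[0,0,-3.3]},{"grip":0,"offset":[271,240,30],"angular":[0,0,-3.3]},{"grip":0,"offset":[271,240,30],"angular":[0,0,-3.3]},{"grip":0,"offset":[271,240,30],"angular":[0,0,-3.3]},{"grip":0,"offset":[271,240,30],"angular":[0,0,-3.3]}]'
python3 -c "
from h import *
show(); go(.601,.120,.067,102.4)
s=vision.snapshot('wrist'); cv2.imwrite('pics/w1.png',s['pixels'][:,:,::-1])"
```

```text
t: 2.25
tcp_pos: [0.6013, 0.1166, 0.201]
tool_rot: [0.629, 0.778, -0.001, -0.0]
force: [-0.5, -0.3, 0.1]
finger_gap: 1.0
t 2.25 tcp [0.6013 0.1166 0.201 ] phi 102.0753341812185 z [-0.0018 -0.0008 -1.    ] F [-0.5152 -0.3288  0.1424] M [-0.0041 -0.0438  0.016 ] gap 1.00033636437903 q [ 0.0097  0.546   1.4945 -0.0009  1.1029 -0.2007]
off mm [  3.5   0.6 134. ] ang [-0.11  0.02 -0.32]
```

View pics/w1.png

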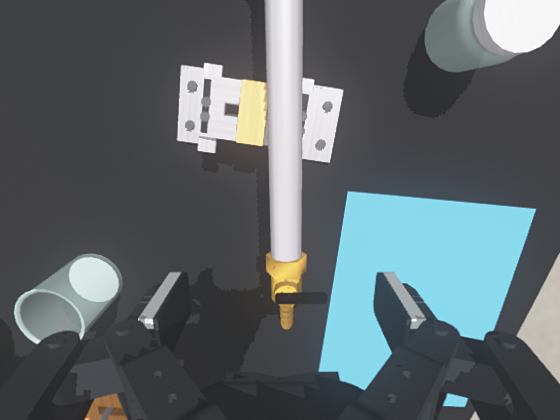

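```bash
python3 -m crank '[{"grip":0,"offset":[3.5,0.6,134],"angular":[0,0,-0.3]},{"grip":0,"offset":[3.5,0.6,134],"angular":[0,0,-0.3]},{"grip":0,"offset":[3.5,0.6,134],"angular":[0,0,-0.3]},{"grip":0,"offset":[3.5,0.6,134],"angular":[0,0,-0.3]},{"grip":1,"offset":[3.5,0.6,134],"angular":[0,0,-0.3]},{"grip":1,"offset":[3.5,0.6,134],"angular":[0,0,-0.3]},{"grip":1,"offset":[3.5,0.6,134],"angular":[0,0,-0.3]},{"grip":1,"offset":[3.5,0.6,134],"angular":[0,0,-0.3]},{"grip":1,"offset":[3.5,0.6,134],"angular":[0,0,-0.3]},{"grip":1,"offset":[3.5,0.6,134],"angular":[0,0,-0.3]}]' 20
python3 -c "
from h import *
show()
import numpy as np
c=np.array([.561,.1845]);ps=np.radians(3.75);X=np.array([np.cos(ps),np.sin(ps)]);Y=np.array([-np.sin(ps),np.cos(ps)])
sw=c+.17*Y; p=manip.sense()['tcp_pos'][:2]; d=p-sw; r=np.hypot(*d); print('sw',sw,'r',r,'angle',np.arctan2(d@X,-d@Y)); t=sw-r*Y; print(t); go(t[0],t[1],.067,93.75)"
```

```text
t: 3.3
tcp_pos: [0.6034, 0.1208, 0.0694]
tool_rot: [0.627, 0.779, 0.001, 0.001]
force: [-1.2, -0.3, 8.0]
finger_gap: 0.31
t 3.3 tcp [0.6034 0.1208 0.0694] phi 102.39758559504247 z [ 0.0034 -0.0004 -1.    ] F [-1.1927 -0.3306  8.0016] M [-0.1225  0.0939  0.0455] gap 0.31041613494517123 q [ 0.0165  0.7267  1.5804 -0.0006  0.831  -0.1995]
sw [0.5499 0.3541] r 0.23935807583599591 angle 0.15995650767786396
[0.5655 0.1153]
off mm [  2.7 -38.2   2.2] ang [0.19 0.05 8.65]
```

```bash
python3 -m crank '[{"grip":1,"offset":[1.5,-9,-1],"angular":[0,0,2.2]},{"grip":1,"offset":[2.3,-18,-1],"angular":[0,0,4.3]},{"grip":1,"offset":[2.7,-27,-1],"angular":[0,0,6.5]},{"grip":1,"offset":[2.7,-36,-1],"angular":[0,0,8.6]},{"grip":1,"offset":[2.7,-36,-1],"angular":[0,0,8.6]},{"grip":1,"offset":[2.7,-36,-1],"angular":[0,0,8.6]}]' 20
cat >> h.py <<'E'
c=np.array([.561,.1845]);ps=np.radians(3.75);X=np.array([np.cos(ps),np.sin(ps)]);Y=np.array([-np.sin(ps),np.cos(ps)])
def bf(p): p=np.asarray(p); return np.array([(p[:2]-c)@X,(p[:2]-c)@Y])
def bw(x,y): return c+x*X+y*Y
E
python3 -c "
from h import *
show()
sw=c+.17*Y; p=manip.sense()['tcp_pos'][:2]; d=p-sw; r=np.hypot(*d); print('sw',sw,'r',r,'angle',np.arctan2(d@X,-d@Y)); t=sw-r*Y; print(t); go(t[0],t[1],.067,93.75)
for n in ['top','side','wrist']:
    s=vision.snapshot(n); cv2.imwrite('pics/%s2.png'%n,s['pixels'][:,:,::-1])
    if n=='top': cv2.imwrite('pics/top2c.png',cv2.resize(s['pixels'][150:260,70:280,::-1],None,fx=3.8,fy=3.8,interpolation=cv2.INTER_CUBIC))"
```

```text
t: 3.9
tcp_pos: [0.5673, 0.1155, 0.0694]
tool_rot: [0.683, 0.73, 0.001, 0.001]
force: [0.0, -2.5, 6.2]
finger_gap: 0.311
t 3.9 tcp [0.5673 0.1155 0.0694] phi 93.80459939010483 z [ 0.0021 -0.0005 -1.    ] F [ 0.0466 -2.4891  6.2451] M [-0.3318  0.0107 -0.1001] gap 0.3113342959565588 q [ 0.0083  0.6938  1.6755 -0.0007  0.7702 -0.0576]
sw [0.5499 0.3541] r 0.23922160386972605 angle 0.0073793187774827355
[0.5655 0.1154]
off mm [-0.  -1.8  2.4] ang [0.12 0.04 0.05]
```

View pics/wrist2.png

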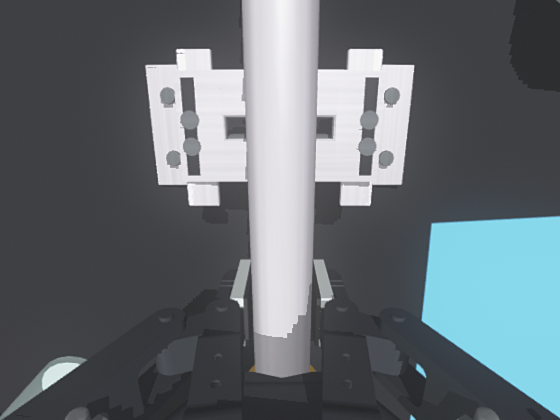

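View pics/top2c.png

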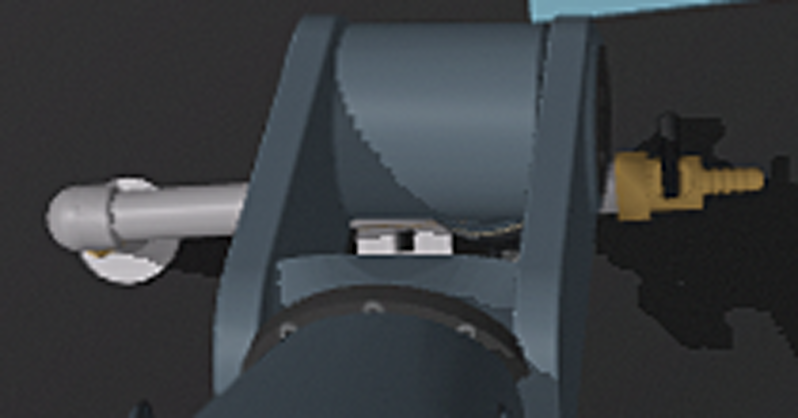

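```bash
python3 -c "
from h import *
s=cv2.imread('pics/wrist2.png'); cv2.imwrite('pics/w2c.png',cv2.resize(s[40:215,140:420],None,fx=2.8,fy=2.8,interpolation=cv2.INTER_CUBIC))"
```

```text
(no output)
```

View pics/w2c.png

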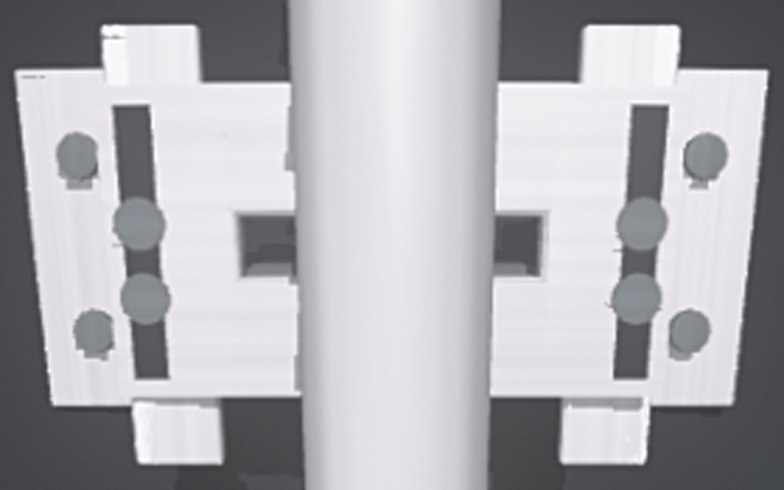

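```bash
python3 -c "
from h import *
s=vision.snapshot('wrist')
u=lambda L: un(L,2.8,(140,40))
show()
a=onz(s,u([(78,157),(706,157),(95,330),(690,330)]),.006);print('screws',a,a.mean(0))
print('bf',[bf(p) for p in a])
h=onz(s,u([(238,212),(238,278),(546,210),(546,277)]),.06);print('holes',[bf(p) for p in h], np.mean([bf(p) for p in h],0))
e=onz(s,u([(230,84),(560,84),(240,397),(560,397)]),.06);print('plate edges',[bf(p) for p in e])
b=onz(s,u([(85,26),(680,26),(137,463),(648,463)]),.066);print('bracket corner tabs',[bf(p) for p in b])
p=onz(s,u([(290,0),(499,0),(304,489),(487,489)]),.0855);print('pipe',[bf(q) for q in p])
"
```

```text
t 4.1 tcp [0.5676 0.1156 0.0694] phi 93.83943598781389 z [ 0.0023 -0.0007 -1.    ] F [-1.3669 -2.5173  6.0981] M [-0.3216  0.0843 -0.0326] gap 0.30732649327745104 q [ 0.0084  0.694   1.6747 -0.001   0.7706 -0.0579]
screws [[0.4925 0.1972 0.006 ]
 [0.6288 0.2062 0.006 ]
 [0.4951 0.1598 0.006 ]
 [0.6312 0.1687 0.006 ]] [0.5619 0.183  0.006 ]
bf [array([-0.0675,  0.0172]), array([0.069 , 0.0172]), array([-0.0673, -0.0204]), array([ 0.069 , -0.0204])]
holes [array([-0.0241,  0.0061]), array([-0.0247, -0.0044]), array([0.0259, 0.0065]), array([ 0.0264, -0.0042])] [0.0009 0.001 ]
plate edges [array([-0.0245,  0.0255]), array([0.0272, 0.0255]), array([-0.0253, -0.0245]), array([ 0.0298, -0.0245])]
bracket corner tabs [array([-0.0446,  0.033 ]), array([0.0437, 0.0331]), array([-0.0424, -0.0345]), array([ 0.0443, -0.0346])]
pipe [array([-0.012 ,  0.0325]), array([0.0146, 0.0325]), array([-0.0121, -0.0328]), array([ 0.0149, -0.0329])]
```

```bash
python3 -m crank '[{"grip":0.3,"offset":[0,0,0],"angular":[0,0,0]},{"grip":0,"offset":[0,0,0],"angular":[0,0,0]},{"grip":0,"offset":[0,0,0],"angular":[0,0,0]},{"grip":0,"offset":[0,0,0],"angular":[0,0,0]},{"grip":0,"offset":[0,0,-40],"angular":[0,0,0]},{"grip":0,"offset":[0,0,-85],"angular":[0,0,0]},{"grip":0,"offset":[0,0,-130],"angular":[0,0,0]},{"grip":0,"offset":[0,0,-130],"angular":[0,0,0]}]' 
python3 -c "
from h import *
show()
go(.45,-.25,.2,99)
s=vision.snapshot('wrist'); cv2.imwrite('pics/w3.png',s['pixels'][:,:,::-1])"
```

```text
t: 4.9
tcp_pos: [0.5708, 0.1161, 0.2047]
tool_rot: [0.683, 0.73, 0.005, 0.005]
force: [0.9, -0.2, -0.1]
finger_gap: 0.997
t 4.9 tcp [0.5708 0.1161 0.2047] phi 93.79049750185436 z [ 0.0138  0.0003 -0.9999] F [ 0.9488 -0.2203 -0.1283] M [-0.0152 -0.0415  0.0175] gap 0.996943371642715 q [ 0.0089  0.4971  1.5797  0.0002  1.051  -0.0574]
off mm [-357.3 -144.8    2.9] ang [ 0.79  0.07 -5.21]
```

View pics/w3.png

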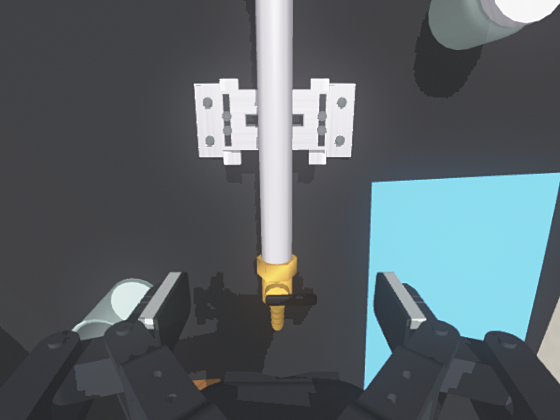

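```bash
python3 -m crank '[{"grip":0,"offset":[-378,-143,0],"angular":[0.8,0,-5.2]},{"grip":0,"offset":[-378,-143,0],"angular":[0.8,0,-5.2]},{"grip":0,"offset":[-378,-143,0],"angular":[0.8,0,-5.2]},{"grip":0,"offset":[-378,-143,0],"angular":[0.8,0,-5.2]},{"grip":0,"offset":[-378,-143,10],"angular":[0.8,0,-5.2]},{"grip":0,"offset":[-378,-143,20],"angular":[0.8,0,-5.2]},{"grip":0,"offset":[-378,-143,30],"angular":[0.8,0,-5.2]},{"grip":0,"offset":[-378,-143,40],"angular":[0.8,0,-5.2]},{"grip":0,"offset":[-378,-143,40],"angular":[0.8,0,-5.2]},{"grip":0,"offset":[-378,-143,40],"angular":[0.8,0,-5.2]}]'
python3 -c "
from h import *
show()
s=vision.snapshot('wrist'); cv2.imwrite('pics/w4.png',s['pixels'][:,:,::-1])"
```

```text
t: 5.95
tcp_pos: [0.4469, -0.2713, 0.1563]
tool_rot: [0.651, 0.759, -0.005, -0.007]
force: [-1.5, 0.9, -0.7]
finger_gap: 0.998
t 5.95 tcp [ 0.4469 -0.2713  0.1563] phi 98.75825785476012 z [-0.017   0.0017 -0.9999] F [-1.4925  0.8578 -0.6606] M [-0.0236 -0.0037 -0.0003] gap 0.997809374067386 q [-0.7535  0.5045  1.7506 -0.0133  0.9002 -0.898 ]
```

View pics/w4.png

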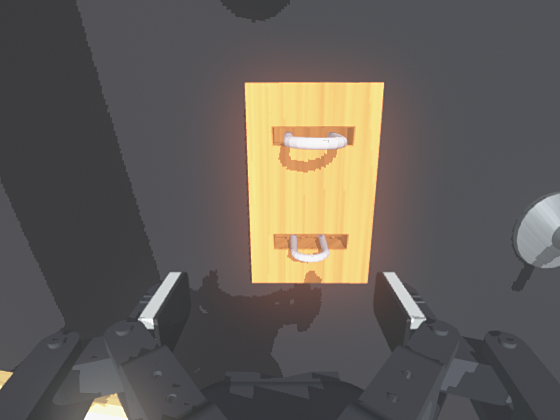

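```bash
python3 -c "
from h import *
show()
s=vision.snapshot('wrist'); 
cv2.imwrite('pics/w5.png',cv2.resize(s['pixels'][70:300,235:395,::-1],None,fx=3.4,fy=2.6,interpolation=cv2.INTER_CUBIC))
cv2.imwrite('pics/w5b.png',cv2.resize(s['pixels'][115:175,260:370,::-1],None,fx=7,fy=7,interpolation=cv2.INTER_CUBIC))
show()"
```

```text
t 6.0 tcp [ 0.4475 -0.27    0.157 ] phi 98.8656996193862 z [-0.0163  0.0015 -0.9999] F [ 0.5835 -0.7337 -0.0493] M [-0.0189 -0.0025  0.027 ] gap 1.000441379815287 q [-0.751   0.503   1.7509 -0.0128  0.9007 -0.8978]
t 6.05 tcp [ 0.4481 -0.2693  0.1576] phi 98.9690008813744 z [-0.0155  0.0008 -0.9999] F [ 0.7185 -0.1459 -0.14  ] M [-0.0112 -0.0156 -0.0129] gap 1.002755106651322 q [-0.7493  0.5018  1.7509 -0.0128  0.9008 -0.8979]
```

View pics/w5b.png

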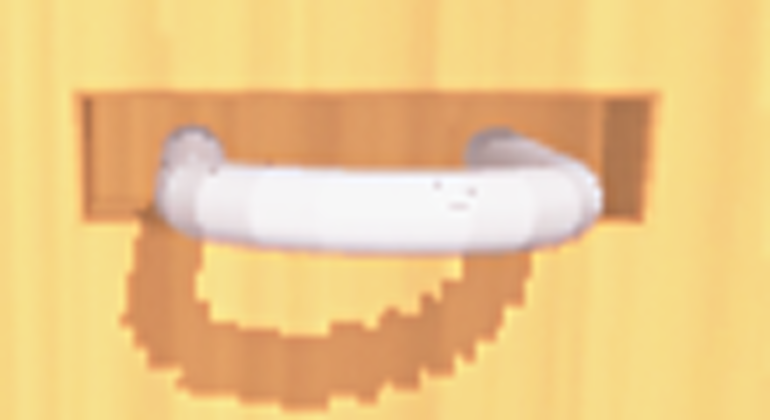

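```bash
python3 -c "
from h import *
s=vision.snapshot('wrist'); show()
cv2.imwrite('pics/w6.png',cv2.resize(s['pixels'][115:175,260:370,::-1],None,fx=7,fy=7,interpolation=cv2.INTER_CUBIC))
u=lambda L: un(L,7,(260,115))
a=onz(s,u([(155,190),(603,195),(190,152),(495,152)]),[.066,.066,.040,.04]);print(a, a[:2].mean(0),a[2:].mean(0))
b=onz(s,u([(75,93),(660,93),(645,218),(85,218)]),.04);print('slot',b,b.mean(0))
print(onz(s,u([(378,205)]),.083))
"
```

```text
t 6.1 tcp [ 0.4485 -0.269   0.158 ] phi 99.03922871663477 z [-0.0148 -0.0001 -0.9999] F [ 0.1484  0.9422 -0.0266] M [-0.006   0.0194  0.0296] gap 1.0016095480989369 q [-0.7482  0.501   1.7507 -0.0129  0.9007 -0.898 ]
[[ 0.4377 -0.2138  0.066 ]
 [ 0.483  -0.2071  0.066 ]
 [ 0.4409 -0.2113  0.04  ]
 [ 0.475  -0.2059  0.04  ]] [ 0.4604 -0.2104  0.066 ] [ 0.458  -0.2086  0.04  ]
slot [[ 0.4271 -0.2069  0.04  ]
 [ 0.492  -0.1965  0.04  ]
 [ 0.4933 -0.2104  0.04  ]
 [ 0.4303 -0.2205  0.04  ]] [ 0.4607 -0.2086  0.04  ]
[[ 0.4589 -0.2104  0.083 ]]
```

View pics/w6.png

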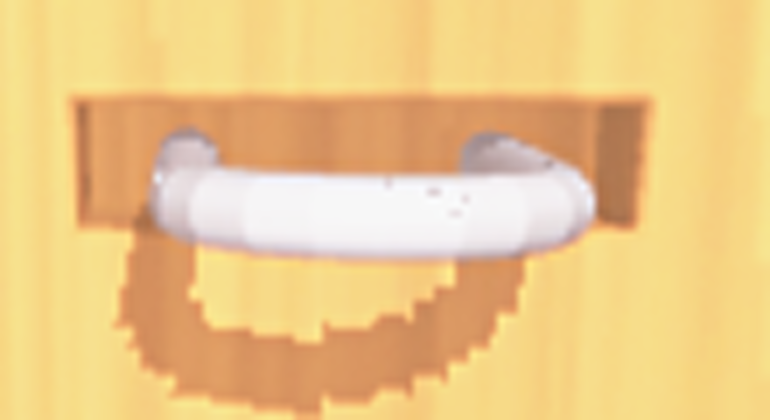

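```bash
python3 -c "
from h import *
show();go(.460,-.210,.158,98.6)"
```

```text
t 6.1 tcp [ 0.4485 -0.269   0.158 ] phi 99.03922871663477 z [-0.0148 -0.0001 -0.9999] F [ 0.1484  0.9422 -0.0266] M [-0.006   0.0194  0.0296] gap 1.0016095480989369 q [-0.7482  0.501   1.7507 -0.0129  0.9007 -0.898 ]
off mm [56.5 20.6 -0.2] ang [-0.84 -0.13  0.44]
```

```bash
python3 -m crank '[{"grip":0,"offset":[56,20,0],"angular":[-0.8,0,0.4]},{"grip":0,"offset":[56,20,0],"angular":[-0.8,0,0.4]},{"grip":0,"offset":[56,20,0],"angular":[-0.8,0,0.4]},{"grip":0,"offset":[56,20,0],"angular":[-0.8,0,0.4]},{"grip":0,"offset":[56,20,0],"angular":[-0.8,0,0.4]},{"grip":0,"offset":[56,20,0],"angular":[-0.8,0,0.4]}]' >/dev/null
python3 -c "
from h import *
show();go(.460,-.210,.046,98.6)"
```

```text
t 6.7 tcp [ 0.4599 -0.2131  0.1582] phi 98.53661073479951 z [ 0.0006 -0.0001 -1.    ] F [0.5315 0.4123 0.3227] M [ 0.0121 -0.0043  0.0156] gap 0.9948141171963055 q [-0.6549  0.4785  1.7995  0.0004  0.8631 -0.8041]
off mm [  3.1   0.5 112.2] ang [ 0.03  0.01 -0.06]
```

```bash
python3 -m crank '[{"grip":0,"offset":[2.5,0.5,40],"angular":[0,0,0]},{"grip":0,"offset":[2.5,0.5,75],"angular":[0,0,0]},{"grip":0,"offset":[2.5,0.5,100],"angular":[0,0,0]},{"grip":0,"offset":[2.5,0.5,112],"angular":[0,0,0]},{"grip":0,"offset":[2.5,0.5,112],"angular":[0,0,0]},{"grip":0,"offset":[2.5,0.5,112],"angular":[0,0,0]}]' >/dev/null
python3 -c "
from h import *
show();go(.460,-.210,.046,98.6)
s=vision.snapshot('wrist'); cv2.imwrite('pics/w7.png',s['pixels'][:,:,::-1])"
```

```text
t 7.3 tcp [ 0.4601 -0.2104  0.0465] phi 98.5375686673914 z [ 0.0007 -0.     -1.    ] F [ 0.3559  0.2001 -0.2682] M [ 0.0299 -0.0048  0.0247] gap 0.9981006639441724 q [-0.6503  0.6788  1.87    0.0007  0.5922 -0.7999]
off mm [ 0.4 -0.   0.5] ang [ 0.04  0.01 -0.06]
```

View pics/w7.png

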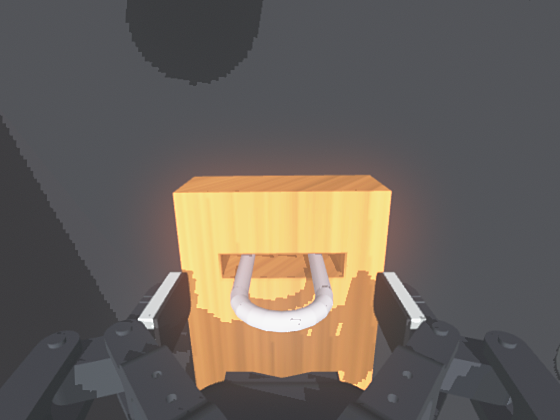

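```bash
python3 -m crank '[{"grip":0.3,"offset":[0,0,0],"angular":[0,0,0]},{"grip":1,"offset":[0,0,0],"angular":[0,0,0]},{"grip":1,"offset":[0,0,0],"angular":[0,0,0]},{"grip":1,"offset":[0,0,0],"angular":[0,0,0]},{"grip":1,"offset":[0,0,0],"angular":[0,0,0]},{"grip":1,"offset":[0,0,0],"angular":[0,0,0]}]' 80
python3 -c "
from h import *
show()
s=vision.snapshot('wrist'); cv2.imwrite('pics/w8.png',s['pixels'][:,:,::-1])"
```

```text
t: 7.95
tcp_pos: [0.4601, -0.2101, 0.0475]
tool_rot: [0.652, 0.758, 0.0, 0.001]
force: [-2.1, 0.1, 8.1]
finger_gap: 0.502
t 7.95 tcp [ 0.4601 -0.2101  0.0475] phi 98.58179981372928 z [ 0.0014 -0.0007 -1.    ] F [-2.0541  0.108   8.0519] M [ 0.0401  0.2074 -0.0104] gap 0.5018121370563593 q [-0.6497  0.6768  1.8706  0.0005  0.5926 -0.7999]
```

View pics/w8.png

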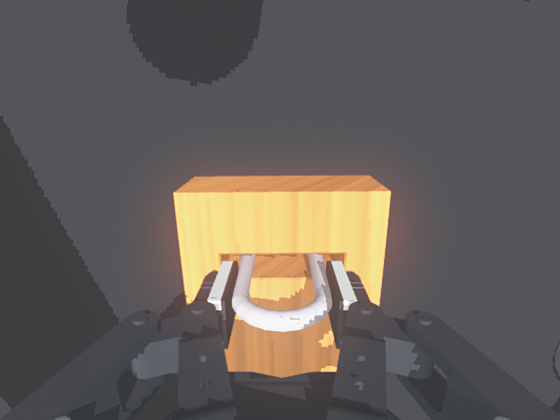

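```bash
python3 -m crank '[{"grip":1,"offset":[0,0,-15],"angular":[0,0,0]},{"grip":1,"offset":[0,0,-35],"angular":[0,0,0]},{"grip":1,"offset":[0,0,-70],"angular":[0,0,0]},{"grip":1,"offset":[0,0,-110],"angular":[0,0,0]},{"grip":1,"offset":[0,0,-140],"angular":[0,0,0]},{"grip":1,"offset":[0,0,-140],"angular":[0,0,0]},{"grip":1,"offset":[0,0,-140],"angular":[0,0,0]}]' 80
python3 -c "
from h import *
show()
s=vision.snapshot('wrist'); cv2.imwrite('pics/w9.png',s['pixels'][:,:,::-1])
cv2.imwrite('pics/w9c.png',cv2.resize(s['pixels'][220:360,200:360,::-1],None,fx=5,fy=4.2,interpolation=cv2.INTER_CUBIC))
s=vision.snapshot('side'); cv2.imwrite('pics/s9.png',cv2.resize(s['pixels'][60:220,260:460,::-1],None,fx=4,fy=3.7,interpolation=cv2.INTER_CUBIC))
"
```

```text
t: 8.7
tcp_pos: [0.4596, -0.2096, 0.1866]
tool_rot: [0.652, 0.758, 0.0, 0.0]
force: [-1.0, -0.7, -0.8]
finger_gap: 0.501
t 8.7 tcp [ 0.4596 -0.2096  0.1866] phi 98.57415091821296 z [ 0.0009 -0.0002 -1.    ] F [-0.9885 -0.6625 -0.8438] M [ 0.0037  0.0228 -0.0127] gap 0.5011232007167603 q [-0.6497  0.4315  1.7776  0.0005  0.9316 -0.7997]
```

View pics/w9c.png

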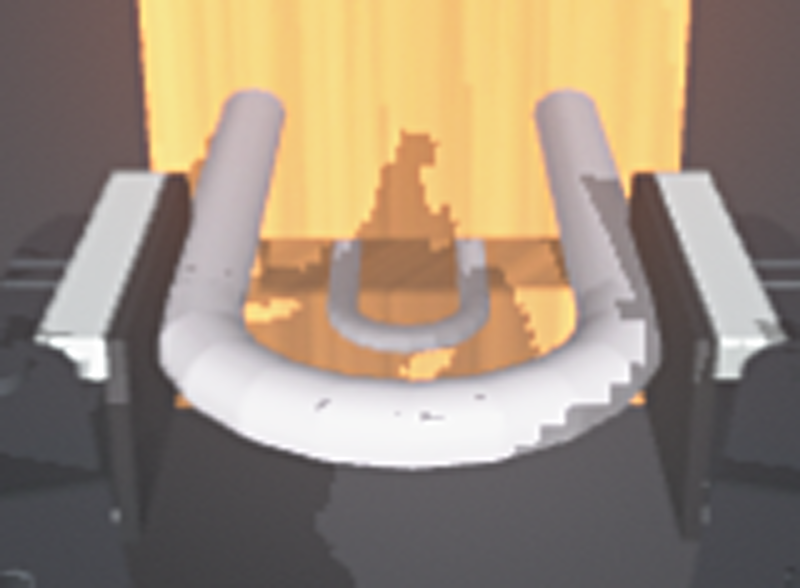

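View pics/s9.png

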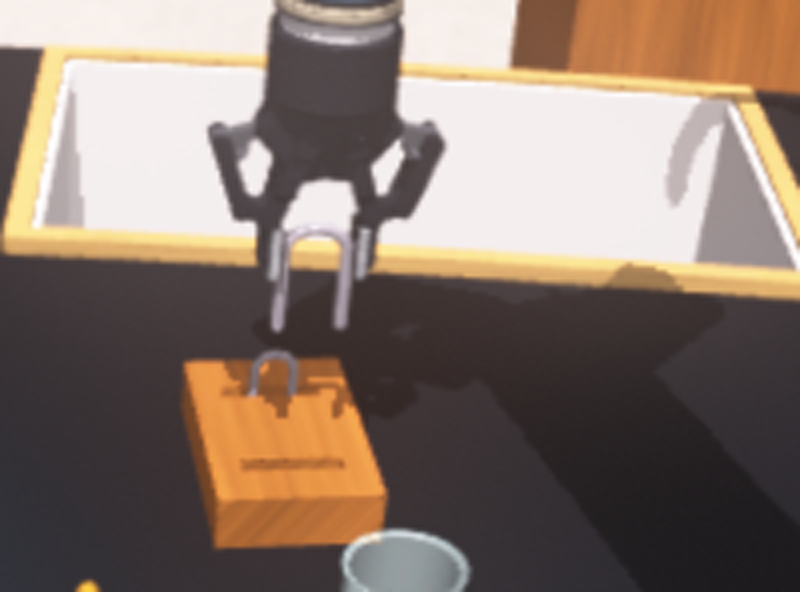

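```bash
python3 -c "
from h import *
s=vision.snapshot('wrist'); st=manip.sense(); T=st['tcp_pos']; R=Ro.from_quat(st['tool_rot'])
L=[(254,102),(566,100),(160,350),(660,350),(411,425)]
uv=[((a+.5)/5-.5+200,(b+.5)/4.2-.5+220) for a,b in L]
z=T[2]-.0375+np.array([0,0,.057,.057,.073])
P=onz(s,uv,z); print(R.inv().apply(P-T)*1e3)
C,_=ray(s,uv); print('cam in tool',R.inv().apply(C-T)*1e3)
# predicted projection for ideal
f=lambda x,y,zz: T+R.apply([y,x,-( -.0375+zz)])
print(proj(s,[f(-.019,0,0),f(.019,0,0),f(-.023,0,.057),f(.023,0,.057),f(0,0,.073)]),uv)
"
```

```text
[[ -0.0933 -19.3159  37.5481]
 [  0.2087  18.6818  37.4545]
 [ -4.1159 -22.6352 -19.4569]
 [ -4.1159  21.8708 -19.5677]
 [ -1.6969  -0.3133 -35.5049]]
cam in tool [  77.3198   -0.44   -142.5689]
[[250.9063 243.7946]
 [313.3049 243.7141]
 [230.2765 294.9692]
 [334.5984 294.8171]
 [282.5933 317.1736]] [(250.4, 243.9047619047619), (312.8, 243.42857142857142), (231.6, 302.95238095238096), (331.6, 302.95238095238096), (281.8, 320.8095238095238)]
```

```bash
python3 -c "
from h import *
t=bw(.0012,.001); print(t); go(t[0],t[1],.187,93.75)"
```

```text
[0.5621 0.1856]
off mm [374.7 161.1  -1.6] ang [-0.15 -0.18  4.81]
```

```bash
python3 -m crank '[{"grip":1,"offset":[375,161,0],"angular":[0,0,4.8]},{"grip":1,"offset":[375,161,0],"angular":[0,0,4.8]},{"grip":1,"offset":[375,161,0],"angular":[0,0,4.8]},{"grip":1,"offset":[375,161,0],"angular":[0,0,4.8]},{"grip":1,"offset":[375,161,0],"angular":[0,0,4.8]},{"grip":1,"offset":[375,161,0],"angular":[0,0,4.8]},{"grip":1,"offset":[375,161,0],"angular":[0,0,4.8]},{"grip":1,"offset":[375,161,0],"angular":[0,0,4.8]},{"grip":1,"offset":[375,161,0],"angular":[0,0,4.8]},{"grip":1,"offset":[375,161,0],"angular":[0,0,4.8]}]' 80 >/dev/null
python3 -m crank '[{"grip":1,"offset":[0,0,0],"angular":[0,0,0]},{"grip":1,"offset":[0,0,0],"angular":[0,0,0]},{"grip":1,"offset":[0,0,0],"angular":[0,0,0]},{"grip":1,"offset":[0,0,0],"angular":[0,0,0]}]' 80
python3 -c "
from h import *
show()
t=bw(.0012,.001); print(t); go(t[0],t[1],.155,93.75)
s=vision.snapshot('wrist'); cv2.imwrite('pics/w10.png',s['pixels'][:,:,::-1])
"
```

```text
t: 10.25
tcp_pos: [0.563, 0.1837, 0.1864]
tool_rot: [0.684, 0.729, 0.0, -0.0]
force: [0.3, 0.5, -0.2]
finger_gap: 0.503
t 10.25 tcp [0.563  0.1837 0.1864] phi 93.6520739901777 z [-0.0002  0.0005 -1.    ] F [ 0.326   0.4543 -0.161 ] M [ 0.0067  0.0205 -0.0265] gap 0.502805713482313 q [0.1266 0.5377 1.5619 0.0006 1.0422 0.0626]
[0.5621 0.1856]
off mm [ 1.9 -0.8 31.4] ang [-0.01 -0.03 -0.1 ]
```

View pics/w10.png

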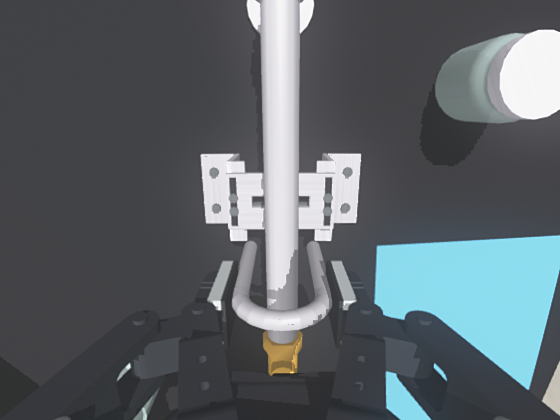

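```bash
python3 -m crank '[{"grip":1,"offset":[1.5,-0.8,12],"angular":[0,0,0]},{"grip":1,"offset":[1.5,-0.8,24],"angular":[0,0,0]},{"grip":1,"offset":[1.5,-0.8,31],"angular":[0,0,0]},{"grip":1,"offset":[1.5,-0.8,31],"angular":[0,0,0]},{"grip":1,"offset":[1.5,-0.8,31],"angular":[0,0,0]},{"grip":1,"offset":[1.5,-0.8,31],"angular":[0,0,0]}]' 80 
python3 -c "
from h import *
show()
s=vision.snapshot('wrist'); cv2.imwrite('pics/w11.png',cv2.resize(s['pixels'][130:330,190:370,::-1],None,fx=4,fy=3,interpolation=cv2.INTER_CUBIC))
"
```

```text
t: 10.9
tcp_pos: [0.5625, 0.1866, 0.1555]
tool_rot: [0.683, 0.73, 0.0, -0.0]
force: [-0.4, 0.7, -1.1]
finger_gap: 0.502
t 10.9 tcp [0.5625 0.1866 0.1555] phi 93.77169859096671 z [ 0.0005  0.0007 -1.    ] F [-0.3783  0.7399 -1.1413] M [-0.0108 -0.0195 -0.0461] gap 0.5020083269772189 q [0.1316 0.5789 1.5876 0.0007 0.9745 0.0653]
```

View pics/w11.png

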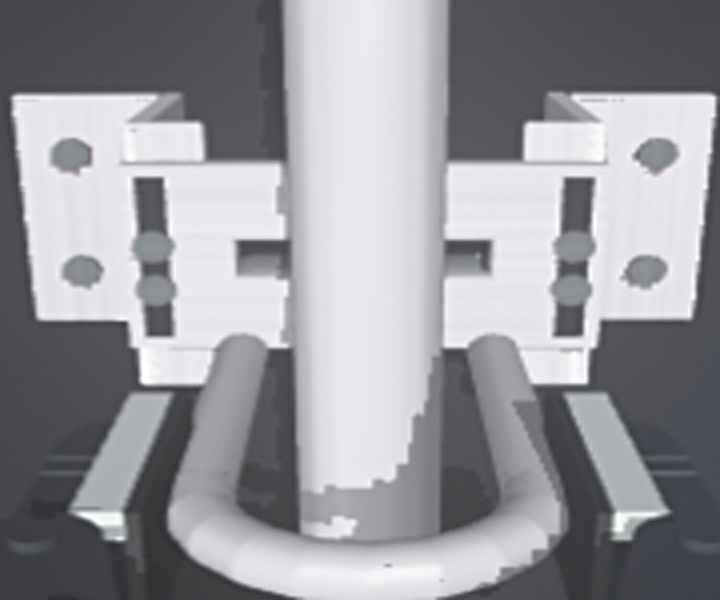

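```bash
cat > m.py <<'E'
from h import *
def meas(s,off,fx,fy,groups):
    st=manip.sense(); T=st['tcp_pos']; R=Ro.from_quat(st['tool_rot'])
    for name,L,z in groups:
        uv=[((a+.5)/fx-.5+off[0],(b+.5)/fy-.5+off[1]) for a,b in L]
        P=onz(s,uv,z); print(name,(R.inv().apply(P-T)*1e3)[:,:2].tolist() if 0 else np.round(R.inv().apply(P-T)*1e3,1)[:,:2].tolist(), 'bf mean',np.mean([bf(p) for p in P],0)*1e3)
E
python3 -c "
from m import *
s=vision.snapshot('wrist');show()
meas(s,(190,130),4,3,[('holes',[(235,240),(235,275),(491,240),(491,274)],.06),('screws',[(71,155),(82,270),(657,155),(645,270)],.006),('ends',[(240,345),(493,345)],.118),('pipeN',[(284,0),(449,0)],.0855),('pipeF',[(296,350),(446,350)],.0855)])"
```

```text
t 11.0 tcp [0.5625 0.1866 0.1557] phi 93.77022580214695 z [ 0.0009  0.0007 -1.    ] F [ 0.1582  0.5973 -0.8307] M [ 0.0647 -0.0228  0.0052] gap 0.49936428831857677 q [0.1315 0.5785 1.5876 0.0007 0.9745 0.0653]
holes [[4.0, -26.1], [-5.6, -26.4], [3.9, 23.7], [-5.4, 23.9]] bf mean [0.5098 1.2481]
screws [[14.9, -69.2], [-22.7, -69.2], [14.8, 67.0], [-22.9, 66.6]] bf mean [ 0.581 -1.894]
ends [[-0.5, -19.8], [-0.5, 18.8]] bf mean [1.1696 1.5088]
pipeN [[65.7, -13.7], [65.7, 12.8]] bf mean [ 1.2404 67.7358]
pipeF [[-15.8, -13.2], [-15.8, 13.8]] bf mean [  1.9793 -13.8055]
```

```bash
python3 -m crank '[{"grip":1,"offset":[-0.3,-0.4,5],"angular":[0,0,0]},{"grip":1,"offset":[-0.3,-0.4,10],"angular":[0,0,0]},{"grip":1,"offset":[-0.3,-0.4,15],"angular":[0,0,0]},{"grip":1,"offset":[-0.3,-0.4,20],"angular":[0,0,0]},{"grip":1,"offset":[-0.3,-0.4,25],"angular":[0,0,0]},{"grip":1,"offset":[-0.3,-0.4,25],"angular":[0,0,0]},{"grip":1,"offset":[-0.3,-0.4,25],"angular":[0,0,0]}]' 80 
python3 -m crank '[{"grip":1,"offset":[0,0,6],"angular":[0,0,0]},{"grip":1,"offset":[0,0,12],"angular":[0,0,0]},{"grip":1,"offset":[0,0,18],"angular":[0,0,0]},{"grip":1,"offset":[0,0,22],"angular":[0,0,0]},{"grip":1,"offset":[0,0,22],"angular":[0,0,0]},{"grip":1,"offset":[0,0,22],"angular":[0,0,0]}]' 80 
python3 -c "
from h import *
show()
s=vision.snapshot('wrist'); cv2.imwrite('pics/w12.png',cv2.resize(s['pixels'][130:330,190:370,::-1],None,fx=4,fy=3,interpolation=cv2.INTER_CUBIC))
"
```

```text
t: 11.7
tcp_pos: [0.5617, 0.1862, 0.1301]
tool_rot: [0.683, 0.73, 0.0, -0.0]
force: [1.0, -0.0, -1.0]
finger_gap: 0.503
t: 12.3
tcp_pos: [0.5617, 0.1862, 0.1081]
tool_rot: [0.683, 0.73, 0.0, -0.0]
force: [0.6, -0.0, -0.2]
finger_gap: 0.502
t 12.3 tcp [0.5617 0.1862 0.1081] phi 93.76516824853334 z [-0.0003  0.0006 -1.    ] F [ 0.6171 -0.0477 -0.162 ] M [ 0.0235 -0.0145  0.0068] gap 0.5023060528853085 q [0.131  0.6462 1.6211 0.0008 0.8745 0.0648]
```

View pics/w12.png

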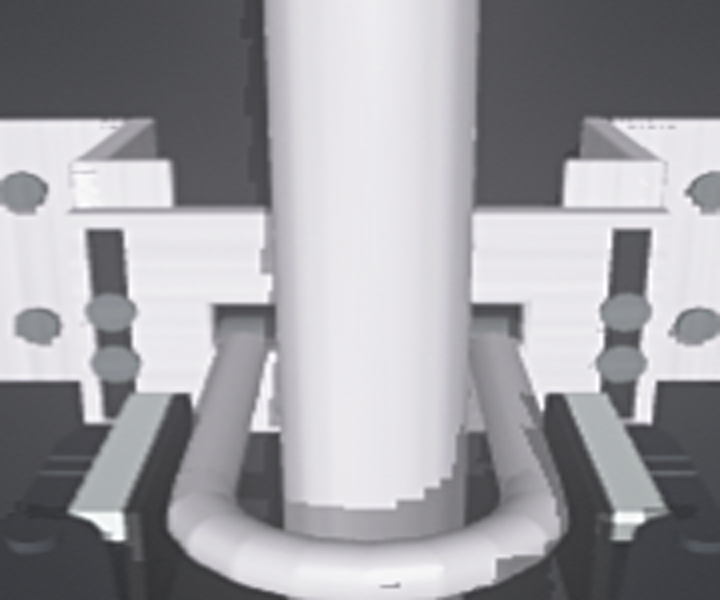

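```bash
python3 -c "
from m import *
s=vision.snapshot('wrist');show()
T=manip.sense()['tcp_pos'][2]
meas(s,(190,130),4,3,[('hole far rim',[(213,303),(523,303)],.06),('ends far edge',[(240,336),(495,336)],T-.0375),('ends ctr',[(242,345),(494,345)],T-.0375),('screws',[(23,191),(37,325)],.006),('plate far/near',[(200,208),(200,425)],.06),('pipe',[(268,100),(475,100)],.0855)])
cv2.imwrite('pics/w13.png',cv2.resize(s['pixels'][210:270,225:340,::-1],None,fx=6.5,fy=6.5,interpolation=cv2.INTER_CUBIC))"
```

```text
t 12.4 tcp [0.562  0.1862 0.1085] phi 93.76355911884538 z [ 0.0004  0.0006 -1.    ] F [-0.0242 -0.4062 -1.2299] M [-0.0272  0.0039 -0.0491] gap 0.49606746005043656 q [0.131  0.6457 1.6209 0.0007 0.8745 0.0648]
hole far rim [[4.6, -25.0], [4.5, 24.3]] bf mean [0.7193 6.1971]
ends far edge [[1.6, -19.8], [1.6, 18.9]] bf mean [0.6318 3.2555]
ends ctr [[-0.3, -19.5], [-0.4, 18.8]] bf mean [0.7063 1.2833]
screws [[15.4, -68.3], [-22.5, -68.6]] bf mean [-67.3228  -1.8467]
plate far/near [[25.4, -26.2], [-24.3, -28.3]] bf mean [-26.1738   2.2059]
pipe [[51.6, -13.2], [51.5, 13.5]] bf mean [ 1.179  53.1909]
```

View pics/w13.png

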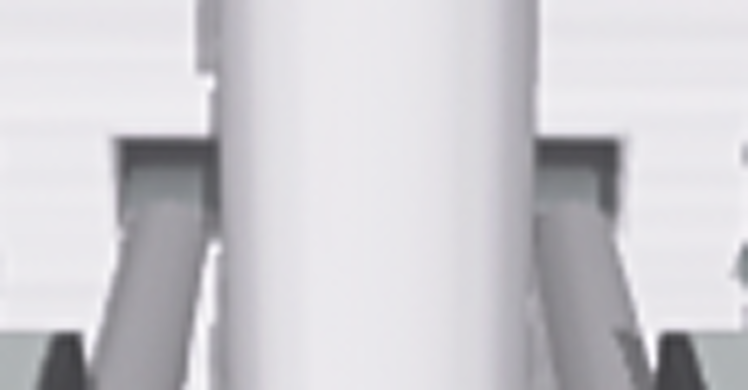

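```bash
python3 -m crank '[{"grip":1,"offset":[1.6,0,2],"angular":[0,0,0]},{"grip":1,"offset":[1.6,0,4],"angular":[0,0,0]},{"grip":1,"offset":[1.6,0,6],"angular":[0,0,0]},{"grip":1,"offset":[1.6,0,8],"angular":[0,0,0]},{"grip":1,"offset":[1.6,0,8],"angular":[0,0,0]},{"grip":1,"offset":[1.6,0,8],"angular":[0,0,0]}]' 80 
python3 -c "
from m import *
show()
s=vision.snapshot('wrist'); cv2.imwrite('pics/w14.png',cv2.resize(s['pixels'][210:270,225:340,::-1],None,fx=6.5,fy=6.5,interpolation=cv2.INTER_CUBIC))
"
```

```text
t: 13.0
tcp_pos: [0.5616, 0.1877, 0.1002]
tool_rot: [0.684, 0.73, 0.0, -0.0]
force: [-0.3, 0.1, -0.5]
finger_gap: 0.503
t 13.0 tcp [0.5616 0.1877 0.1002] phi 93.76440358269285 z [-0.0003  0.0005 -1.    ] F [-0.2807  0.0604 -0.5476] M [-0.0247 -0.0049  0.0178] gap 0.5030204416825307 q [0.1338 0.6585 1.6247 0.0007 0.8587 0.0676]
```

View pics/w14.png

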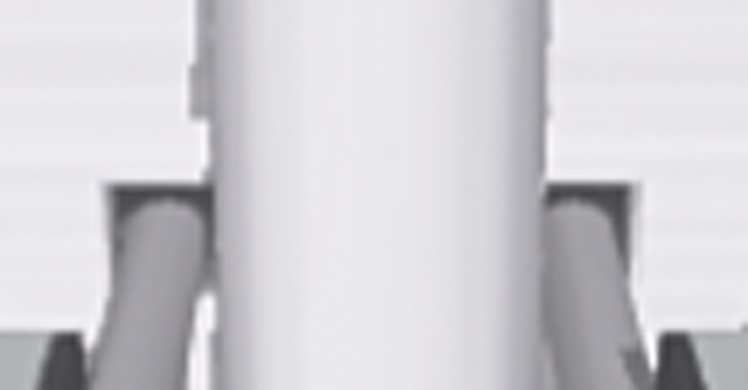

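```bash
python3 -c "
from m import *
s=vision.snapshot('wrist');T=manip.sense()['tcp_pos'][2]
meas(s,(225,210),6.5,6.5,[('rim',[(108,185),(634,185)],.06),('leg edge',[(165,202),(578,202)],T-.0375),('leg sides',[(118,235),(632,235)],.066)])"
```

```text
rim [[2.8, -25.1], [2.7, 24.5]] bf mean [0.6219 6.0046]
leg edge [[2.2, -19.5], [2.2, 19.0]] bf mean [0.6653 5.449 ]
leg sides [[0.3, -23.6], [0.2, 23.7]] bf mean [0.9846 3.4899]
```

```bash
python3 -m crank '[{"grip":1,"offset":[-0.4,0,0],"angular":[0,0,0]},{"grip":1,"offset":[-0.4,0,1],"angular":[0,0,0]},{"grip":1,"offset":[-0.4,0,2],"angular":[0,0,0]},{"grip":1,"offset":[-0.4,0,3],"angular":[0,0,0]},{"grip":1,"offset":[-0.4,0,4],"angular":[0,0,0]},{"grip":1,"offset":[-0.4,0,5],"angular":[0,0,0]},{"grip":1,"offset":[-0.4,0,6],"angular":[0,0,0]}]' 80 
python3 -c "
from m import *
show()"
```

```text
t: 13.8
tcp_pos: [0.5617, 0.1874, 0.0942]
tool_rot: [0.683, 0.73, 0.0, -0.0]
force: [0.1, -0.8, -0.1]
finger_gap: 0.498
t 13.8 tcp [0.5617 0.1874 0.0942] phi 93.76923542020958 z [-0.0001  0.0006 -1.    ] F [ 0.113  -0.8192 -0.1298] M [-0.0037 -0.0519  0.0177] gap 0.4979416103454202 q [0.1331 0.6675 1.6281 0.0008 0.846  0.0668]
```

```bash
python3 -m crank '[{"grip":1,"offset":[0,0,1],"angular":[0,0,0]},{"grip":1,"offset":[0,0,2],"angular":[0,0,0]},{"grip":1,"offset":[0,0,3],"angular":[0,0,0]},{"grip":1,"offset":[0,0,4],"angular":[0,0,0]},{"grip":1,"offset":[0,0,5],"angular":[0,0,0]},{"grip":1,"offset":[0,0,6],"angular":[0,0,0]}]' 80 
python3 -c "
from m import *
show()"
```

```text
t: 14.4
tcp_pos: [0.5617, 0.1874, 0.0882]
tool_rot: [0.683, 0.73, 0.0, -0.0]
force: [1.0, 0.3, -0.7]
finger_gap: 0.502
t 14.4 tcp [0.5617 0.1874 0.0882] phi 93.76575946391102 z [-0.0001  0.0006 -1.    ] F [ 1.0274  0.2924 -0.6868] M [-0.0183  0.0176 -0.0677] gap 0.5020189207751182 q [0.1331 0.6767 1.6311 0.0008 0.8339 0.0669]
```

```bash
python3 -m crank '[{"grip":1,"offset":[0,0,1],"angular":[0,0,0]},{"grip":1,"offset":[0,0,2],"angular":[0,0,0]},{"grip":1,"offset":[0,0,3],"angular":[0,0,0]},{"grip":1,"offset":[0,0,4],"angular":[0,0,0]},{"grip":1,"offset":[0,0,5],"angular":[0,0,0]},{"grip":1,"offset":[0,0,6],"angular":[0,0,0]}]' 80 
python3 -c "
from m import *
show()"
```

```text
t: 15.0
tcp_pos: [0.5621, 0.1873, 0.0827]
tool_rot: [0.683, 0.73, 0.001, 0.0]
force: [-0.1, -1.3, 2.8]
finger_gap: 0.501
t 15.0 tcp [0.5621 0.1873 0.0827] phi 93.76843077127523 z [ 0.001   0.0006 -1.    ] F [-0.0799 -1.2695  2.8202] M [-0.2104  0.0839  0.0203] gap 0.5009027889060939 q [0.133  0.6852 1.6335 0.0006 0.8217 0.0668]
```

```bash
python3 -m crank '[{"grip":1,"offset":[0,0,1],"angular":[0,0,0]},{"grip":1,"offset":[0,0,2],"angular":[0,0,0]},{"grip":1,"offset":[0,0,3],"angular":[0,0,0]},{"grip":1,"offset":[0,0,4],"angular":[0,0,0]},{"grip":1,"offset":[0,0,5],"angular":[0,0,0]},{"grip":1,"offset":[0,0,6],"angular":[0,0,0]}]' 80 
python3 -c "
from m import *
show()"
```

```text
t: 15.6
tcp_pos: [0.5619, 0.1874, 0.0763]
tool_rot: [0.683, 0.73, 0.0, -0.0]
force: [0.4, -0.5, 2.9]
finger_gap: 0.5
t 15.6 tcp [0.5619 0.1874 0.0763] phi 93.76589294795416 z [ 0.0004  0.0006 -1.    ] F [ 0.4004 -0.4678  2.8596] M [-0.2457 -0.0845  0.0197] gap 0.5001053066705186 q [0.1331 0.6953 1.6364 0.0007 0.8094 0.0669]
```

```bash
python3 -m crank '[{"grip":1,"offset":[0,0,1],"angular":[0,0,0]},{"grip":1,"offset":[0,0,2],"angular":[0,0,0]},{"grip":1,"offset":[0,0,3],"angular":[0,0,0]},{"grip":1,"offset":[0,0,4],"angular":[0,0,0]},{"grip":1,"offset":[0,0,5],"angular":[0,0,0]},{"grip":1,"offset":[0,0,5],"angular":[0,0,0]}]' 80 
python3 -c "
from m import *
show()
s=vision.snapshot('wrist'); cv2.imwrite('pics/w15.png',s['pixels'][:,:,::-1])
S=vision.snapshot('side'); cv2.imwrite('pics/s15.png',cv2.resize(S['pixels'][230:390,200:360,::-1],None,fx=4,fy=3.7,interpolation=cv2.INTER_CUBIC))"
```

```text
t: 16.2
tcp_pos: [0.5615, 0.1873, 0.0709]
tool_rot: [0.683, 0.73, 0.0, -0.0]
force: [1.3, -1.3, 0.3]
finger_gap: 0.497
t 16.2 tcp [0.5615 0.1873 0.0709] phi 93.76629895517382 z [-0.0004  0.0005 -1.    ] F [ 1.3308 -1.3378  0.327 ] M [-0.3088 -0.2146  0.016 ] gap 0.4970712406710813 q [0.1331 0.7036 1.6391 0.0008 0.7992 0.0668]
```

View pics/w15.png

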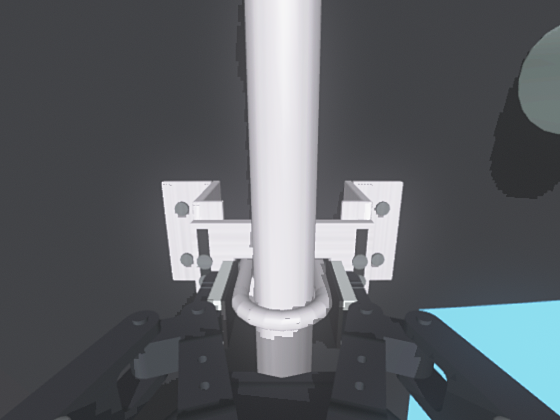

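View pics/s15.png

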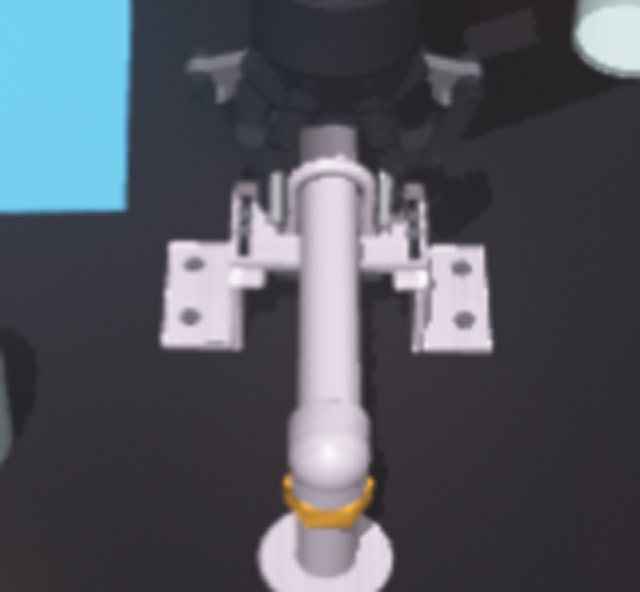

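```bash
python3 -m crank '[{"grip":1,"offset":[0,0,1],"angular":[0,0,0]},{"grip":1,"offset":[0,0,2],"angular":[0,0,0]},{"grip":1,"offset":[0,0,3],"angular":[0,0,0]},{"grip":1,"offset":[0,0,4],"angular":[0,0,0]},{"grip":1,"offset":[0,0,4],"angular":[0,0,0]}]' 80 
python3 -c "
from m import *
show()"
```

```text
t: 16.8
tcp_pos: [0.5616, 0.1873, 0.0678]
tool_rot: [0.683, 0.73, 0.0, -0.0]
force: [-0.6, -2.4, 6.4]
finger_gap: 0.498
t 16.8 tcp [0.5616 0.1873 0.0678] phi 93.76830336439282 z [-0.0002  0.0005 -1.    ] F [-0.5797 -2.3909  6.44  ] M [-0.405   0.1023  0.0039] gap 0.4981547401709736 q [0.1331 0.7085 1.6404 0.0007 0.7928 0.0669]
```

```bash
python3 -m crank '[{"grip":1,"offset":[0,0,1],"angular":[0,0,0]},{"grip":1,"offset":[0,0,2],"angular":[0,0,0]},{"grip":1,"offset":[0,0,3],"angular":[0,0,0]},{"grip":1,"offset":[0,0,3],"angular":[0,0,0]}]' 80 
python3 -c "
from m import *
show()"
```

```text
t: 17.2
tcp_pos: [0.5619, 0.1874, 0.0674]
tool_rot: [0.683, 0.73, 0.001, 0.0]
force: [-4.6, -2.6, 20.5]
finger_gap: 0.501
t 17.2 tcp [0.5619 0.1874 0.0674] phi 93.78800534534501 z [ 0.0014  0.0005 -1.    ] F [-4.5504 -2.5733 20.4613] M [-0.5217  0.6168 -0.0079] gap 0.50129513417916 q [0.1332 0.7091 1.6408 0.0004 0.7903 0.0668]
```

```bash
python3 -m crank '[{"grip":1,"offset":[0,0,-1],"angular":[0,0,0]},{"grip":1,"offset":[0,0,-2],"angular":[0,0,0]},{"grip":0.65,"offset":[0,0,-2],"angular":[0,0,0]},{"grip":0.45,"offset":[0,0,-2],"angular":[0,0,0]},{"grip":0.3,"offset":[0,0,-2],"angular":[0,0,0]},{"grip":0.3,"offset":[0,0,-2],"angular":[0,0,0]},{"grip":0.3,"offset":[0,0,-2],"angular":[0,0,0]}]' 20 
python3 -c "
from m import *
show()
s=vision.snapshot('wrist'); cv2.imwrite('pics/w16.png',s['pixels'][:,:,::-1])"
```

```text
t: 17.9
tcp_pos: [0.5612, 0.1875, 0.0658]
tool_rot: [0.684, 0.73, -0.0, -0.001]
force: [0.1, 0.3, -0.2]
finger_gap: 0.698
t 17.9 tcp [0.5612 0.1875 0.0658] phi 93.764176794112 z [-0.0012  0.0007 -1.    ] F [ 0.0539  0.2518 -0.1814] M [-0.0242  0.0213  0.0149] gap 0.698423176410474 q [0.1334 0.7117 1.6412 0.0012 0.7898 0.0668]
```

View pics/w16.png

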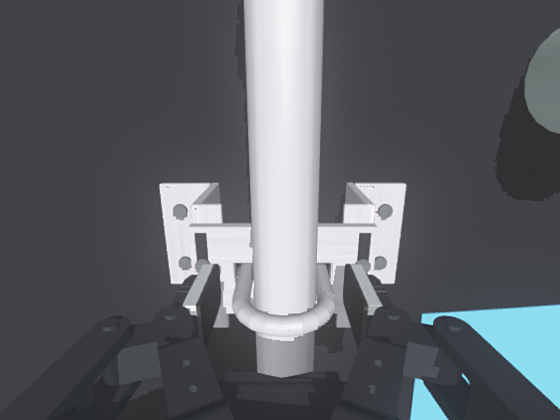

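```bash
python3 -m crank '[{"grip":0.3,"offset":[0,0,-15],"angular":[0,0,0]},{"grip":0.3,"offset":[0,0,-40],"angular":[0,0,0]},{"grip":0.3,"offset":[0,0,-80],"angular":[0,0,0]},{"grip":0.3,"offset":[0,0,-130],"angular":[0,0,0]},{"grip":0.3,"offset":[-60,0,-140],"angular":[0,0,0]},{"grip":0.3,"offset":[-100,0,-140],"angular":[0,0,0]},{"grip":0.3,"offset":[-150,-40,-140],"angular":[0,0,0]},{"grip":0.3,"offset":[-150,-80,-140],"angular":[0,0,0]},{"grip":0.3,"offset":[-150,-80,-140],"angular":[0,0,0]},{"grip":0.3,"offset":[-150,-80,-140],"angular":[0,0,0]}]' 20 
python3 -c "
from m import *
show()
for n,(a,b,cc,d) in dict(top=(150,260,70,280),side=(210,400,220,350),wrist=(0,420,0,560)).items():
    s=vision.snapshot(n)['pixels'][a:b,cc:d,::-1]; k=min(780/s.shape[1],590/s.shape[0]); cv2.imwrite('pics/f_%s.png'%n,cv2.resize(s,None,fx=k,fy=k,interpolation=cv2.INTER_CUBIC)); print(n,k)"
```

```text
t: 18.95
tcp_pos: [0.4904, 0.0321, 0.2071]
tool_rot: [0.684, 0.729, 0.0, -0.0]
force: [-0.2, 0.1, 0.7]
finger_gap: 0.698
t 18.95 tcp [0.4904 0.0321 0.2071] phi 93.67428372875305 z [ 0.0001  0.0008 -1.    ] F [-0.1726  0.1115  0.6902] M [ 0.0138 -0.0312 -0.0254] gap 0.69753285214193 q [-0.163   0.3839  1.788   0.0009  0.9697 -0.2277]
top 3.7142857142857144
side 3.1052631578947367
wrist 1.3928571428571428
```

View pics/f_top.png

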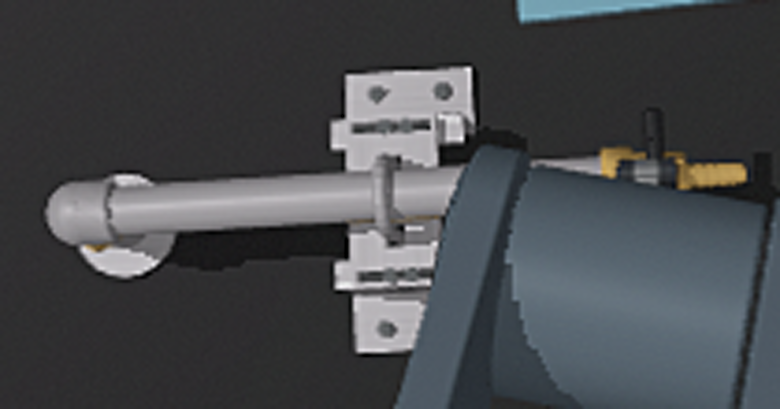

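View pics/f_side.png

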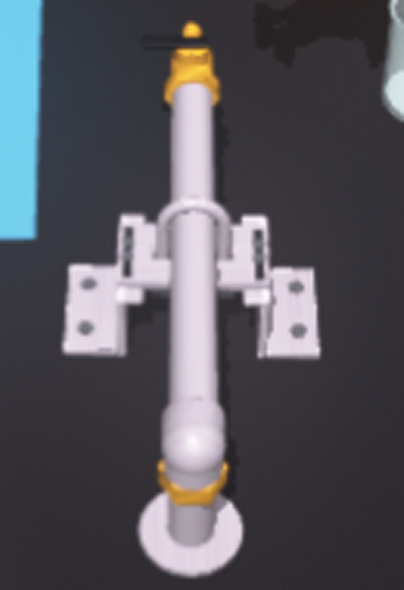

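View pics/f_wrist.png

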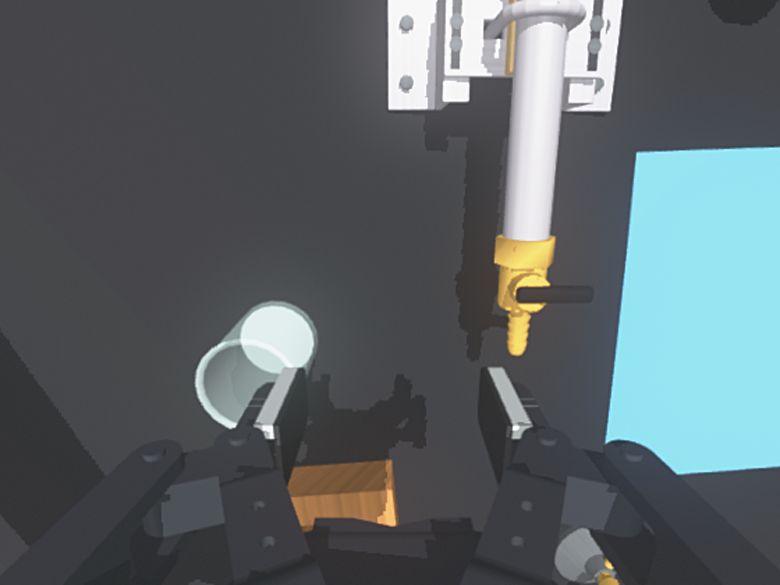

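```bash
python3 -c "
from m import *
k=3.1052631578947367
s=vision.snapshot('side')
for nm,L,z in [('pipe far',[(172,92),(214,92)],.0855),('pipe near',[(170,380),(217,380)],.0855),('screws',[(89,283),(85,327),(296,287),(298,330)],.005),('bow sides',[(158,225),(228,225)],.088)]:
    P=onz(s,un(L,k,(220,210)),z); print(nm,np.mean([bf(p) for p in P],0)*1e3, P.tolist())
# predicted crown top pixel for home at centre y
for y in (0,.0025):
  for z in (.107,.109,.112):
    w=bw(0.0005,y); p=proj(s,[[*w,z]])[0]; print(y,z,(p-np.array([220,210])+.5)*k-.5)
"
```

```text
pipe far [   0.7309 -120.5404] [[0.5836062465937952, 0.06557344494255513, 0.08550000000000013], [0.5556199379202341, 0.06295761270296629, 0.08550000000000002]]
pipe near [ -0.476  125.3785] [[0.5654731645182691, 0.3107159481172054, 0.08550000000000002], [0.5391765281843904, 0.3084419646597455, 0.08550000000000002]]
screws [-0.8066 -1.0802] [[0.6290974464088868, 0.16877712454293647, 0.0050000000000000044], [0.6273207304749935, 0.20688366252222257, 0.0050000000000000044], [0.4934314246477974, 0.16032116252708573, 0.0050000000000001155], [0.4912134954723643, 0.19749554473274267, 0.0050000000000000044]]
bow sides [0.2996 5.9626] [[0.5822383143160075, 0.19238815043104696, 0.08799999999999986], [0.5395795747944623, 0.18855066629854111, 0.08799999999999997]]
0 0.107 [193.3851 196.0713]
0 0.109 [193.4548 193.724 ]
0 0.112 [193.5598 190.1912]
0.0025 0.107 [193.3702 198.9755]
0.0025 0.109 [193.4401 196.6278]
0.0025 0.112 [193.5452 193.0946]
```

```bash
python3 -c "
from station import manip
print(manip.sign_off())"
```

```text
the job is handed in; nothing more can be done
None
```

I swung the pipe back over the bracket, took the larger U-bolt from the block and put both legs down around the pipe and through the two holes. I then pressed it home, let go, backed the arm off and handed the job in at about 19 s of the 72 s allowed. No verdict was reported.

- **Pipe:** the last side picture puts it about 0.005 rad off the bracket's line; the limit is 0.025.
- **Holes:** the wrist pictures showed them about 2.5 mm towards +y. The legs went in with no measurable resistance.
- **Seating:** the push stayed at about 3 N or less through the spring nuts, below the 5 to 25 N I was told to expect. It then rose to 20 N with the leg ends worked out at about 30 mm above the bench, which fits the bow bearing on the pipe. In the last side picture I judged by eye that the bow's top sits where it should when fully home.
- **Let go:** the gripper showed no contact force after opening, and the last pictures show the U-bolt standing around the pipe on its own.
- **Disagreement:** the three cameras differed by 1 to 2 mm on the bracket's position, so I aligned the legs and holes within the wrist pictures.
- **Other things:** I did not measure the smaller U-bolt, the glassware or the burner again at the end. Nothing I did pushed against them.

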